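Unlatch the dosing arm and hold it raised

ROBOT

A 7-joint arm with a two-finger parallel gripper is mounted at the origin on the work surface. World frame = base frame: x ahead of the robot, y to its left, z up, the work surface at z = 0. Lengths are in m, angles in rad, forces in N, time in s.
With the tool pointing down it reaches from about 0.4 to 0.875 m from the base axis. Payload 19.3 kg.
Tool frame: the origin (TCP) lies at the very end of the fingers, on their centre line; the grasp point (between the pads) lies 19 mm behind it; z points along the fingers, y is the line along which they close (so a half turn about z gives the same grasp; the last joint's range is limited). The gripper opens to 85 mm and grips with 20 to 120 N. Pads are 22 mm wide; open, the fingers measure 114 mm over their backs; the gripper's body (76 mm by 85 mm) begins 54 mm behind the grasp point. The pads swing forward as they close: fully open they stand 13 mm farther back than shut.
Start: joints at [1.09, 0.521, -0.036, 1.599, 0.021, 1.021, -0.113], TCP at [0.25, -0.573, 0.231] pointing down, gripper open.
Joint ranges: [-2.91, 2.91], [-0.3, 2.13], [-1.5, 1.42], [0.17, 2.43], [-1.26, 4.41], [0.16, 1.93], [-2.52, 2.52]. Speed limits (rad/s): [1.89, 1.89, 2.39, 2.39, 3.01, 3.01, 3.01].

INTERFACE

Orientations are given as a 3x3 rotation matrix whose columns are the frame's x, y, z axes.
In Python, from cell import sense, eyes, workorder gives the robot as it stands. The module is installed in compiled form; this text tells all that it offers.
- The arm moves only by the shell command python3 -m inch 'ROWS' [OPENING]. ROWS is JSON, a list that holds one entry, the list of rows, each a list of 6 numbers: the shift along the tool's x, y, z normalised to -1 to 1, where 1 is 100 mm, then the turn, a rotation vector about the tool's x, y, z normalised to -1 to 1, where 1 is 45 degrees. In form: [[[x, y, z, rx, ry, rz], ...]]. A call has 1 to 12 rows; each row is the pose to reach, as a shift and turn from the pose commanded when the call began, along the tool's axes at that moment; what a row does not reach only later rows make up. A row lasts 1/8 s, in which the tool goes at most 62.5 mm and 10.7 degrees, less where a joint would pass 70% of its speed; a pose out of reach is approached as far as the arm can. A call with a number of a shift or a turn outside -1 to 1 is refused whole. A call with a gripper value outside its range is refused whole. OPENING is the gripper command: -1 is shut, 1 is fully open, values between are in proportion, set as the call begins (- or left out, the last holds). The fingers move at their own pace and stop on an object; the grip force is fixed at half the most. Time passes only in rows, so rows that repeat a pose let the fingers close. It gives the time, the measured TCP pose, the force, the opening and the grip force at its end, in the units of the state.
- sense(): the state, without advancing time (a new reading comes with each control period).
- eyes.grab_frame(name): name is "scene" or "side" or "wrist"; returns a dict with "color" (400x640x3 uint8, red, green, blue), "mtx" (3x3 intrinsics, pixels), "D" ([k1, k2, p1, p2, k3] as OpenCV has them; the pictures are not rectified), "rvec" (rotation vector, rad) and "tvec" (3), from world to camera coordinates, as OpenCV has them; the wrist camera has in their place "tool_from_camera" (4x4, takes a point from camera to tool coordinates, whose origin is the TCP and whose axes are the flange's). Camera axes: x right, y down, z forward; pixel columns grow to the right and rows downward; lengths in m; the calibration is good to about 2 mm. A picture is of the moment at which its call begins: read the wrist's pose just before it. There is no depth.
- workorder.finish_job(): hands the job in; it is judged then, once.
The state is a dict: "t": time; "joints": joint angles; "dq": joint speeds; "tau": joint torques, N m; "ee_pos": TCP position; "tcp_rot": TCP orientation; "contact_force": force on the tool from outside, world axes, zero at the start; "ft_torque": the same for the moment, N m; "finger_gap": finger opening in m; "grip_force": force on a finger pad.
Only numpy, scipy, OpenCV 4.12 (cv2) and the standard library are available. Lean on these libraries where they do the work, as an engineer would, in place of code of your own. Each camera call takes 0.05 s, during which the arm holds its last target. There are 200 camera calls.

TASK

The plate pourer's dosing arm has to come up off its parking ball so that a colleague can change the dish below. Fold the clear splash cover back until it stands upright and leave it standing so, then pull the red spring latch sideways and, keeping it pulled, lift the arm off the ball until the coupler is about 70 mm higher than when parked. Finish while still holding the arm raised there in the gripper, at rest and borne by the gripper alone (it drops if let go), and leave the bottle, the dishes and the beaker where they stand.

Things in the scene. Friction and masses are not known exactly. Their poses are not given: they have to be found in the camera images.
- stand: Fixed dosing stand, never moves: steel base plate 380 x 250 x 12 mm carrying all else. Origin on the table right under the ball. x runs along the dosing arm from pivot to coupler, y is the way the latch is pulled, z up. Plate spans x -250 to +130, y -140 to +110 mm. Blue cover posts at y -92, x -105 and +75 mm, 135 mm high; blue pivot cheeks at x -200 mm, 82 mm high.
- cover (a joint): Splash cover's hinge angle, rad. 0 = lying level over the coupler, pi/2 = upright, stop at 1.95. Stiff friction hinge (0.16 N m): it stays where it is left. Starts between 0 and 0.3.
- cover_hinge (a point): Point on the cover's hinge axis, 135 mm above the table, at x -15, y -85 mm of the stand. The axis runs along the stand's x; the point turns with the cover (its y points to the cover's free edge). The clear panel, blue-rimmed, is 160 mm (x) by 105 mm (y), 4 mm thick (8 mm at its rims).
- cover_grip (a point): Centre of the cover's yellow grip: round bar 26 mm long, 18 mm thick, parallel to the hinge, 140 mm from its axis, 35 mm beyond the panel's free edge, on a 14 mm wide neck. At joint 0 it is 135 mm above the table, 51 mm over the dark latch plate's outer end. Pinched on its flat ends (26 mm apart, along the stand's x) it can pivot between the fingers as the cover turns.
- latch (a joint): Latch travel, m, from 0 (sprung home, its nose hooked under the ball) to 0.016 (stop). Grows as the red tab is moved towards the stand's +y. Spring: 5 N at 0 plus 0.5 N per mm; returns by itself when let go. The arm cannot rise until it has been pulled 7 mm or more; pull 10 mm or more to be safe.
- latch_grip (a point): Point in the red upright latch tab, 16 mm below its top; tab 26 mm (stand's x) by 16 mm (y) by 40 mm high, on the coupler's dark latch plate. Parked: point 108 mm above the table over the ball, tab top 124, plate top 84 mm; the level cover is 7 mm over the tab. It slides along y with the latch, rises and tilts with the arm; axes parallel to the stand's when parked.
- lift_angle (a joint): Arm angle, rad: 0 parked on the ball, grows as the coupler rises; stop at 0.8. It falls back by its weight (about 3 to 6 N at the coupler). 0.35 rad is about 70 mm of rise at the ball.
- dosing_arm: White arm, 30 mm wide, with a blue 60 x 60 mm coupler at its free end and the latch and nozzle on it. Its pivot axis runs along the stand's y at x -200 mm, 55 mm above the table, 200 mm short of ball and tab. Its origin and axes coincide with the stand's when parked and turn with the arm. Parked, the coupler's top is at 76 mm, its underside at 32 mm; the nozzle reaches 96 mm beyond the ball.
- socket (a point): Middle of the coupler's socket: coincides with the ball's centre when parked and moves with the arm.
- ball (a point): Centre of the steel parking ball, 36 mm across, 42 mm above the table, fixed to the stand.
- media_bottle: Loose amber bottle with a blue cap, 64 mm across, 150 mm high; origin centre of its underside. Bystander.
- dish_stack: Loose stack of closed white dishes, 91 mm across, 47 mm high; origin centre of its underside. Bystander.
- beaker: Loose steel beaker, 68 mm across, 85 mm high; origin centre of its underside. Bystander.

How it is judged:
By the outcome, as a careful person would: the job done as asked, in the order asked, and still so for the second after the job is handed in, while the arm keeps its last pose, push and grip.
It also fails if it takes over 51 s, if anything falls off the work surface, if the arm or the gripper's body presses on something with over 40 N, if the wrist force passes 120 N, or if a joint passes its speed limit or range.

## Working session

There is one attempt and no reset: what is moved stays moved. The work goes in short steps, Python scripts to look and compute and a shell command to move; the robot and the scene stay as the last step left them, time stands still between calls to the robot, and variables do not carry over. Pictures are saved under pics/ and viewed, at most 10 in all, crops included, and the job is handed in when it is done.

```bash
mkdir -p pics
python3 - <<'E'
from cell import sense, eyes
import cv2
s=sense();print(s['t'],s['ee_pos'],s['tcp_rot'],s['finger_gap'])
for n in("scene","side"):
    f=eyes.grab_frame(n);cv2.imwrite(f'pics/{n}0.png',f['color'][:,:,::-1]);print(n,f['mtx'],f['D'],f['rvec'],f['tvec'])
E
```

```text
0.0 [ 0.24942727 -0.57270374  0.23071896] [[ 9.16804114e-01  3.99336896e-01 -5.10585367e-04]
 [ 3.99337219e-01 -9.16803517e-01  1.04721893e-03]
 [-4.99133018e-05 -1.16399037e-03 -9.99999321e-01]] 0.08552423857713169
scene [[475.76281655   0.         322.37353597]
 [  0.         475.76281655 193.90543834]
 [  0.           0.           1.        ]] [-0.13714488  0.          0.          0.          0.        ] [ 1.55574939  2.26709748 -0.63664823] [ 0.12631958 -0.41597995  1.53428238]
side [[400.90138361   0.         316.70765076]
 [  0.         400.90138361 196.9242835 ]
 [  0.           0.           1.        ]] [0.02472105 0.         0.         0.         0.        ] [ 0.62349691 -2.47995814  1.4131233 ] [0.51651814 0.22275487 0.90326008]
```

View pics/scene0.png

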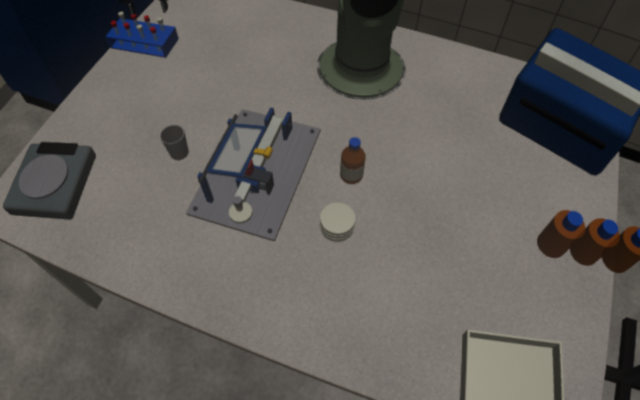

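View pics/side0.png

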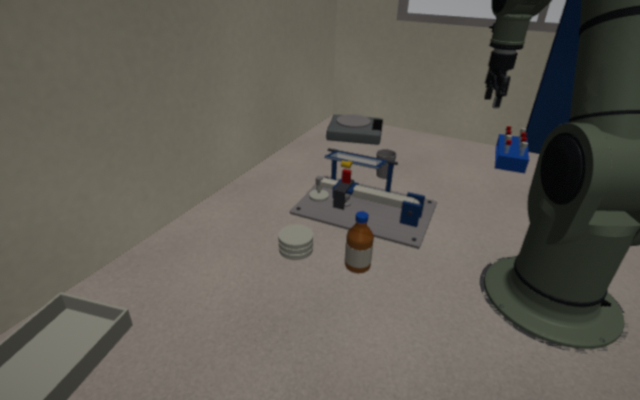

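The scene view shows the stand with plate corners at about (243,112), (320,130), (272,236) and (190,213). The yellow grip is at (262,152) with the dark coupler below it. In the side view the yellow grip is at (346,164) and the red tab at (346,175). Next I'll measure with masks and enlarged crops.

```bash
cat > h.py <<'E'
import numpy as np,cv2
from cell import sense,eyes
def ray(f,uv):
    p=cv2.undistortPoints(np.array([[uv]],float),f['mtx'],f['D'])[0,0]
    R=cv2.Rodrigues(np.array(f['rvec'],float))[0];t=np.array(f['tvec'],float).ravel()
    d=R.T@np.array([p[0],p[1],1]);return -R.T@t,d/np.linalg.norm(d)
def plane(f,uv,z):
    c,d=ray(f,uv);return c+d*(z-c[2])/d[2]
def tri(a,b):
    (c1,d1),(c2,d2)=a,b
    s=np.linalg.lstsq(np.c_[d1,-d2],c2-c1,rcond=None)[0]
    p,q=c1+s[0]*d1,c2+s[1]*d2;return (p+q)/2,np.linalg.norm(p-q)
def blob(im,col,box):
    h=cv2.cvtColor(im,cv2.COLOR_RGB2HSV);H,S,V=[h[...,i].astype(int) for i in range(3)]
    m={'yellow':(H>18)&(H<35)&(S>150)&(V>90),'red':((H<6)|(H>174))&(S>150)&(V>50)}[col]
    z=np.zeros_like(m);x0,y0,x1,y1=box;z[y0:y1,x0:x1]=m[y0:y1,x0:x1]
    n,l,st,c=cv2.connectedComponentsWithStats(z.astype(np.uint8))
    i=1+np.argmax(st[1:,4]);return c[i],st[i]
E
python3 - <<'E'
from h import *
F={n:eyes.grab_frame(n) for n in("scene","side")}
B={'scene':(180,90,330,250),'side':(280,130,450,250)}
for col in('yellow','red'):
    r={}
    for n in F:
        try:
            c,st=blob(F[n]['color'],col,B[n]);print(col,n,c,st);r[n]=ray(F[n],c)
        except Exception as e:print(col,n,e)
    if len(r)==2:print(tri(r['scene'],r['side']))
for uv in[(243,112),(320,130),(272,236),(190,213)]:print(plane(F['scene'],uv,.012))
a=cv2.resize(F['scene']['color'][95:245,180:330],(750,750),interpolation=cv2.INTER_CUBIC)
b=F['side']['color'][140:250,285:445]
cv2.imwrite('pics/sc.png',cv2.resize(F['scene']['color'][100:245,180:330],None,fx=4.1,fy=4.1,interpolation=2)[...,::-1])
cv2.imwrite('pics/sd.png',cv2.resize(b,None,fx=5,fy=5,interpolation=2)[...,::-1])
E
```

```text
yellow scene [263.71578947 151.08421053] [254 147  18   9  95]
yellow side [346.41304348 163.17391304] [342 161  10   6  46]
(array([ 0.5378627 , -0.08234552,  0.16590477]), np.float64(0.0013340911709054225))
red scene [251. 162.] [251 162   1   1   1]
red side [345.98947368 175.96842105] [342 170   9  13  95]
(array([ 0.54803351, -0.11721043,  0.11043457]), np.float64(0.008748941561665677))
[ 0.32697999 -0.26424234  0.012     ]
[ 0.30873842 -0.02469665  0.012     ]
[ 0.67212591 -0.01412965  0.012     ]
[ 0.6896194  -0.24116254  0.012     ]
```

View pics/sc.png

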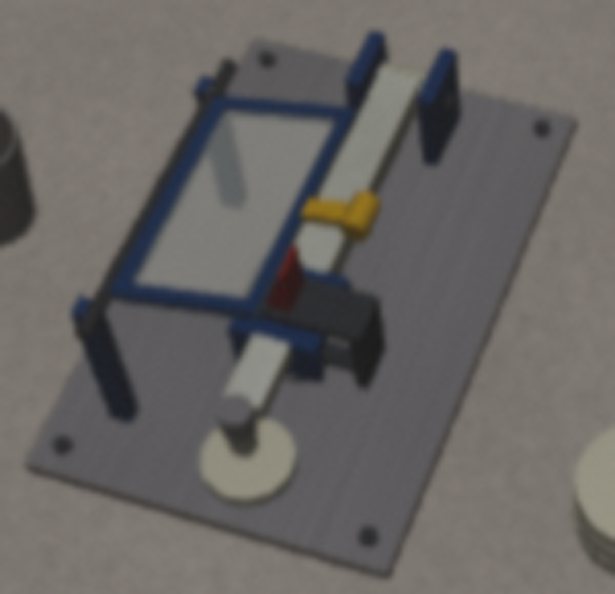

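View pics/sd.png

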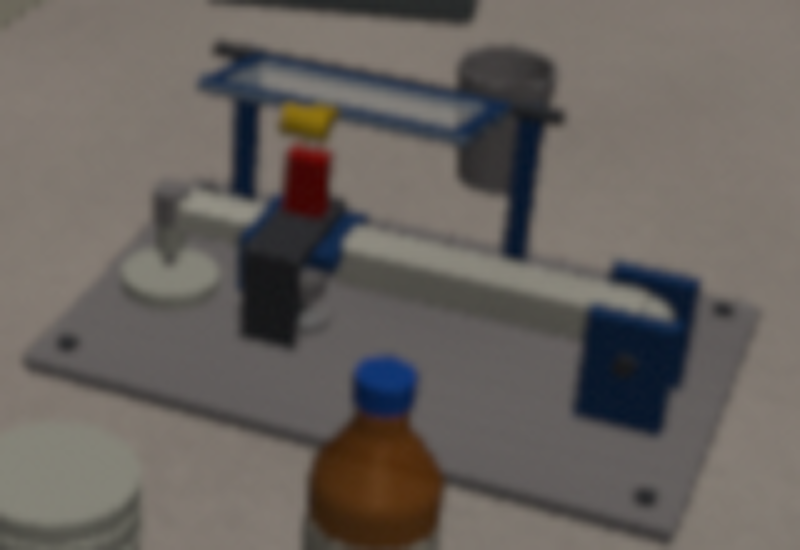

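The crops show clean plate corners in both views. The cover is tilted up slightly, with the yellow grip at crop (350,212) and the red tab under the free edge. I'll fit the stand pose rigidly from the corners.

Run:
```python
from h import *
F={n:eyes.grab_frame(n) for n in("scene","side")}
P=[('scene',(242.2,109.8),(-250,-140)),('scene',(320.7,129.8),(-250,110)),('scene',(274.6,240.7),(130,110)),('scene',(186.8,213.9),(130,-140)),
('side',(290,212.4),(130,110)),('side',(418.6,248),(-250,110)),('side',(437,203),(-250,-140))]
W=np.array([plane(F[n],u,.012)[:2] for n,u,_ in P]);S=np.array([p[2] for p in P])/1e3
wc,sc=W.mean(0),S.mean(0);H=(S-sc).T@(W-wc);th=np.arctan2(H[0,1]-H[1,0],H[0,0]+H[1,1])
R=np.array([[np.cos(th),-np.sin(th)],[np.sin(th),np.cos(th)]]);o=wc-R@sc
print('yaw',th,'origin',o);print((W-(S@R.T+o))*1e3)
def w(x,y,z):return np.r_[R@[x,y]+o,z]
def px(f,p):return cv2.projectPoints(np.array([p]),np.array(f['rvec']),np.array(f['tvec']),f['mtx'],f['D'])[0].ravel()
for nm,p in dict(tabtop=(0,0,.124),tabmid=(0,0,.108),bar1=(.075,-.085,.135),bar2=(-.105,-.085,.135)).items():
    print(nm,w(*p),*[px(F[n],w(*p)).round(1) for n in F])
for a in(.1,.15,.2,.25,.3):
    g=w(-.015,-.085+.14*np.cos(a),.135+.14*np.sin(a));print(a,g,*[px(F[n],g).round(1) for n in F])
```

```text
yaw 0.05186308795933813 origin [ 0.55566061 -0.11503177]
[[  6.6984487   -2.59850957]
 [  7.00651557  -4.93554749]
 [  1.99054483  -4.27130911]
 [  2.35517031   0.35885539]
 [-10.76600265   0.67236707]
 [ -2.34284973   2.62880329]
 [ -4.94182703   8.14534042]]
tabtop [ 0.55566061 -0.11503177  0.124     ] [250.4 163.1] [344.7 170.5]
tabmid [ 0.55566061 -0.11503177  0.108     ] [251.2 166.8] [344.4 175.5]
bar1 [ 0.63496615 -0.19602949  0.135     ] [205.7 175.6] [332.1 151. ]
bar2 [ 0.45520818 -0.20536066  0.135     ] [235.5 121.2] [389.2 162.6]
0.1 [ 0.53786584 -0.06158179  0.14897668] [272.2 158. ] [343.1 171.6]
0.15 [ 0.53791108 -0.06245325  0.15592134] [271.6 156.2] [343.4 169.2]
0.2 [ 0.53797425 -0.06367024  0.16281371] [270.9 154.4] [343.7 166.7]
0.25 [ 0.53805521 -0.06522972  0.16963655] [270.1 152.5] [344.  164.2]
0.3 [ 0.53815373 -0.0671278   0.17637283] [269.1 150.6] [344.4 161.7]
```

```bash
python3 -m inch '[[[0.5,-0.37,-0.1,0,0,0],[1,-0.74,-0.2,0,0,0],[1,-0.74,-0.2,0,0,0]]]' 0.2
python3 -m inch '[[[0.5,-0.37,-0.1,0,0,0],[1,-0.74,-0.2,0,0,0],[1,-0.74,-0.2,0,0,0]]]'
python3 -m inch '[[[0.5,-0.37,-0.1,0,0,0],[1,-0.74,-0.2,0,0,0],[1,-0.74,-0.2,0,0,0]]]'
python3 -m inch '[[[0.5,-0.37,-0.1,0,0,0],[1,-0.74,-0.2,0,0,0],[1,-0.74,-0.2,0,0,0]]]'
python3 -m inch '[[[0.3,-0.2,0,0,0,-0.22],[0.6,-0.45,0,0,0,-0.44],[0.6,-0.45,0,0,0,-0.66],[0.6,-0.45,0,0,0,-0.77],[0.6,-0.45,0,0,0,-0.77]]]'
python3 -m inch '[[[0,0,0,0,0,-0.22],[0,0,0,0,0,-0.44],[0,0,0,0,0,-0.66],[0,0,0,0,0,-0.77],[0,0,0,0,0,-0.77]]]'
python3 - <<'E'
from h import *
s=sense();print(s['t'],s['ee_pos'],s['tcp_rot'],s['joints'],s['finger_gap'])
f=eyes.grab_frame('wrist');print(f['mtx'],f['D'],f['tool_from_camera'])
cv2.imwrite('pics/w1.png',f['color'][...,::-1])
E
```

```text
t: 0.68
ee_pos: [0.3147, -0.4619, 0.2523]
tcp_rot: [[0.915, 0.405, 0.002], [0.405, -0.915, 0.0], [0.002, 0.001, -1.0]]
contact_force: [-0.9, -1.2, 0.6]
finger_gap: 0.0513
grip_force: 0.0
t: 1.05
ee_pos: [0.3763, -0.3544, 0.2722]
tcp_rot: [[0.915, 0.404, 0.002], [0.404, -0.915, 0.0], [0.002, 0.001, -1.0]]
contact_force: [-1.0, -0.3, -0.6]
finger_gap: 0.0509
grip_force: 0.0
t: 1.42
ee_pos: [0.4381, -0.2468, 0.2919]
tcp_rot: [[0.915, 0.404, 0.002], [0.404, -0.915, 0.0], [0.002, 0.0, -1.0]]
contact_force: [-0.6, -0.6, -0.2]
finger_gap: 0.0515
grip_force: 0.0
t: 1.8
ee_pos: [0.4999, -0.1391, 0.3116]
tcp_rot: [[0.915, 0.404, 0.001], [0.404, -0.915, 0.001], [0.001, -0.0, -1.0]]
contact_force: [-1.8, -1.4, -0.4]
finger_gap: 0.0513
grip_force: 0.0
t: 2.42
ee_pos: [0.5349, -0.0785, 0.3109]
tcp_rot: [[0.529, 0.848, -0.001], [0.848, -0.529, -0.0], [-0.001, -0.0, -1.0]]
contact_force: [0.1, 0.1, -0.1]
finger_gap: 0.0515
grip_force: 0.0
t: 3.05
ee_pos: [0.535, -0.0777, 0.3111]
tcp_rot: [[-0.046, 0.999, -0.0], [0.999, 0.046, -0.0], [-0.0, -0.0, -1.0]]
contact_force: [0.2, -0.2, -0.1]
finger_gap: 0.051
grip_force: 0.0
3.05 [ 0.53499377 -0.07773585  0.31112028] [[-4.56646669e-02  9.98956781e-01 -2.95747225e-04]
 [ 9.98956818e-01  4.56646308e-02 -1.27861391e-04]
 [-1.14222816e-04 -3.01277455e-04 -9.99999948e-01]] [ 0.40462226  0.33897857 -0.48392468  1.70309953  0.17107414  1.14186515
 -0.08167456] 0.051037178851312565
[[304.01930343   0.         320.03713048]
 [  0.         304.01930343 201.95969982]
 [  0.           0.           1.        ]] [-0.04266132  0.          0.          0.          0.        ] [[ 1.53779433e-03 -9.54326566e-01 -2.98761512e-01  7.77657371e-02]
 [ 9.99997773e-01  1.89937021e-03 -9.19892720e-04  7.54568262e-04]
 [ 1.44533678e-03 -2.98759432e-01  9.54327361e-01 -1.42599712e-01]
 [ 0.00000000e+00  0.00000000e+00  0.00000000e+00  1.00000000e+00]]
```

View pics/w1.png

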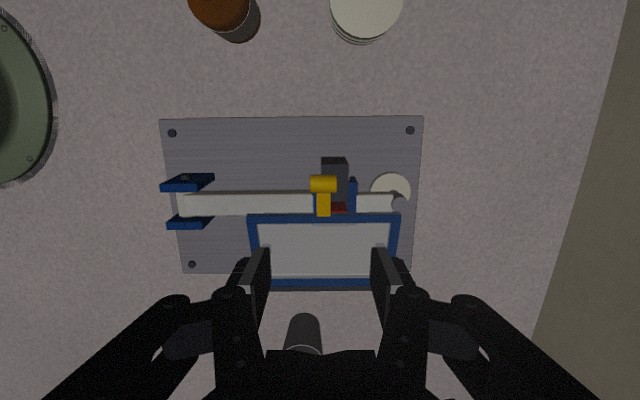

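The wrist view shows plate corners at (161,119), (423,116), (184,274) and (412,274). The yellow bar is centred at (323,183), with the cover's free edge on row 214 and its hinge on row 289. I'll refine the stand pose from this view.

```bash
cat >> h.py <<'E'
def wfix(f,s):
    T=np.eye(4);T[:3,:3]=s['tcp_rot'];T[:3,3]=s['ee_pos'];M=np.linalg.inv(T@np.array(f['tool_from_camera']))
    f['rvec']=cv2.Rodrigues(M[:3,:3])[0].ravel();f['tvec']=M[:3,3];return f
def px(f,p):return cv2.projectPoints(np.array([p],float),np.array(f['rvec'],float),np.array(f['tvec'],float),f['mtx'],f['D'])[0].ravel()
def fit(W,S):
    W,S=np.array(W),np.array(S)
    wc,sc=W.mean(0),S.mean(0);H=(S-sc).T@(W-wc);th=np.arctan2(H[0,1]-H[1,0],H[0,0]+H[1,1])
    R=np.array([[np.cos(th),-np.sin(th)],[np.sin(th),np.cos(th)]]);return th,wc-R@sc,R
E
python3 - <<'E'
from h import *
s=sense();f=wfix(eyes.grab_frame('wrist'),s);im=f['color']
P=[((161,119),(-.25,.11)),((423.5,116),(.13,.11)),((184,274),(-.25,-.14)),((412,274),(.13,-.14))]
W=[plane(f,u,.012)[:2] for u,_ in P];S=[p[1] for p in P]
th,o,R=fit(W,S);print(th,o);print((np.array(W)-(np.array(S)@R.T+o))*1e3)
c,st=blob(im,'yellow',(280,160,360,225));print('y',c,st)
bar=(323,183.5)
g=eyes.grab_frame('side');g2=eyes.grab_frame('scene')
cy,_=blob(g['color'],'yellow',(280,130,450,250))
print('tri wrist/side',tri(ray(f,bar),ray(g,cy)),'wrist/scene',tri(ray(f,bar),ray(g2,(267.3,152))))
inv=lambda p:np.r_[R.T@(p[:2]-o),p[2]]
for z in(.14,.15,.16,.165,.17,.175):
    q=plane(f,bar,z);l=inv(q);print(z,q,l,np.hypot(l[1]+.085,l[2]-.135))
for u in((247,214),(400,213)):
  for z in(.135,.145,.155,.165):
    l=inv(plane(f,u,z));print(u,z,l,np.hypot(l[1]+.085,z-.135))
for u in((257,291),(391,291)):print(u,inv(plane(f,u,.135)))
E
```

```text
0.054088694585467514 [ 0.55829188 -0.12164889]
[[ 3.27653413  0.34481057]
 [-4.46943617  0.32452205]
 [ 1.10790667  0.65353239]
 [ 0.08499537 -1.322865  ]]
y [323.04260985 192.60053262] [310 176  27  41 751]
tri wrist/side (array([ 0.53593526, -0.07068776,  0.17078046]), np.float64(0.0043434679806537676)) wrist/scene (array([ 0.53818383, -0.07147017,  0.16842913]), np.float64(0.0022903524193045133))
0.14 [ 0.53850323 -0.07734044  0.14      ] [-0.01736429  0.04531347  0.14      ] 0.13040935324763678
0.15 [ 0.53830599 -0.07486954  0.15      ] [-0.01742766  0.04779142  0.15      ] 0.1336359286262227
0.16 [ 0.53810874 -0.07239863  0.16      ] [-0.01749103  0.05026938  0.16      ] 0.1375601829915324
0.165 [ 0.53801012 -0.07116318  0.165     ] [-0.01752272  0.05150835  0.165     ] 0.13976598442370997
0.17 [ 0.5379115  -0.06992773  0.17      ] [-0.0175544   0.05274733  0.17      ] 0.14212433637164276
0.175 [ 0.53781288 -0.06869228  0.175     ] [-0.01758609  0.05398631  0.175     ] 0.14462777639899335
(247, 214) 0.135 [-0.10229359  0.0097571   0.135     ] 0.0947571024904203
(247, 214) 0.145 [-0.09969142  0.01331172  0.145     ] 0.09881899868649997
(247, 214) 0.155 [-0.09708925  0.01686634  0.155     ] 0.10381113214408833
(247, 214) 0.165 [-0.09448709  0.02042096  0.165     ] 0.10960647079112008
(400, 213) 0.135 [0.06829547 0.00970162 0.135     ] 0.09470162443780085
(400, 213) 0.145 [0.06554563 0.01325798 0.145     ] 0.09876553719227243
(400, 213) 0.155 [0.06279579 0.01681434 0.155     ] 0.10376010978825524
(400, 213) 0.165 [0.06004594 0.0203707  0.165     ] 0.10955813438689149
(257, 291) [-0.09832897 -0.08979806  0.135     ]
(391, 291) [ 0.06478736 -0.09094928  0.135     ]
```

```bash
python3 -m inch '[[[0.07,0.03,0.5,0,0,0],[0.07,0.03,0.85,0,0,0],[0.07,0.03,0.85,0,0,0]]]'
python3 -m inch '[[[0,0,0.3,0,0,0],[0,0,0.6,0,0,0],[0,0,0.8,0,0,0],[0,0,0.8,0,0,0]]]'
python3 - <<'E'
from h import *
s=sense();print(s['t'],s['ee_pos'],s['contact_force'])
f=eyes.grab_frame('wrist')
cv2.imwrite('pics/w2.png',f['color'][...,::-1])
E
```

```text
t: 3.62
ee_pos: [0.5367, -0.0695, 0.2247]
tcp_rot: [[-0.049, 0.999, -0.004], [0.999, 0.049, 0.0], [0.001, -0.004, -1.0]]
contact_force: [-0.6, 0.2, 1.7]
finger_gap: 0.0514
grip_force: 0.0
t: 4.12
ee_pos: [0.538, -0.0697, 0.1468]
tcp_rot: [[-0.049, 0.999, -0.0], [0.999, 0.049, -0.0], [-0.0, -0.0, -1.0]]
contact_force: [0.4, 0.2, 0.6]
finger_gap: 0.0513
grip_force: 0.0
4.125 [ 0.53802363 -0.06968388  0.14683737] [0.4164455  0.21245386 0.55726928]
```

View pics/w2.png

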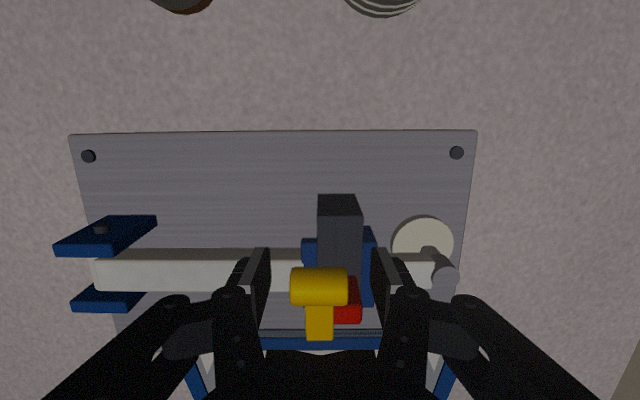

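The bar, at rows 267–305 and centre column 319, sits midway between the fingers. I'll check the grasp point against it, then close.

```bash
python3 - <<'E'
from h import *
s=sense();f=wfix(eyes.grab_frame('wrist'),s)
print('grasp px',px(f,np.array(s['ee_pos'])+[0,0,.019]), 'bar at z .166',plane(f,(319.5,287),.166))
print(plane(f,(69,134),.012),plane(f,(477,130.5),.012))
c,st=blob(f['color'],'red',(320,260,380,340));print(c,st)
E
python3 -m inch '[[[0,0,0,0,0,0],[0,0,0,0,0,0],[0,0,0,0,0,0],[0,0,0,0,0,0],[0,0,0,0,0,0]]]' -1
```

```text
grasp px [318.56784343 282.01375223] bar at z .166 [ 0.53901998 -0.07266627  0.166     ]
[ 0.30417133 -0.02485571  0.012     ] [ 0.67790004 -0.00411279  0.012     ]
[347.3074141  312.03435805] [333 293  28  30 553]
t: 4.85
ee_pos: [0.5375, -0.0694, 0.1465]
tcp_rot: [[-0.05, 0.999, -0.0], [0.999, 0.05, 0.0], [0.0, -0.0, -1.0]]
contact_force: [-4.1, 1.5, 1.5]
finger_gap: 0.025
grip_force: 59.1
```

```bash
python3 -m inch '[[[-0.05,0,-0.175,0,0,0],[-0.14,0,-0.365,0,0,0],[-0.25,0,-0.54,0,0,0],[-0.39,0,-0.7,0,0,0],[-0.55,0,-0.835,0,0,0],[-0.55,0,-0.835,0,0,0],[-0.55,0,-0.835,0,0,0]]]'
python3 -m inch '[[[-0.18,0,-0.11,0,0,0],[-0.37,0,-0.19,0,0,0],[-0.575,0,-0.24,0,0,0],[-0.715,0,-0.26,0,0,0],[-0.815,0,-0.26,0,0,0],[-0.815,0,-0.26,0,0,0],[-0.815,0,-0.26,0,0,0]]]'
python3 - <<'E'
from h import *
for n in('side','scene'):
    f=eyes.grab_frame(n);cv2.imwrite(f'pics/{n}3.png',f['color'][...,::-1])
    b=f['color'][90:250,280:450] if n=='side' else f['color'][85:245,170:340]
    globals()[n]=cv2.resize(b,(400,400),interpolation=2)
cv2.imwrite('pics/c3.png',np.hstack([side,scene])[...,::-1])
E
```

```text
t: 5.72
ee_pos: [0.5405, -0.124, 0.2302]
tcp_rot: [[-0.05, 0.999, 0.0], [0.999, 0.05, 0.0], [0.0, 0.0, -1.0]]
contact_force: [-3.5, 1.3, 5.1]
finger_gap: 0.0243
grip_force: 61.9
t: 6.6
ee_pos: [0.545, -0.2051, 0.2563]
tcp_rot: [[-0.05, 0.999, 0.001], [0.999, 0.05, 0.0], [0.0, 0.001, -1.0]]
contact_force: [-3.2, 3.5, 11.0]
finger_gap: 0.0247
grip_force: 61.9
```

View pics/c3.png

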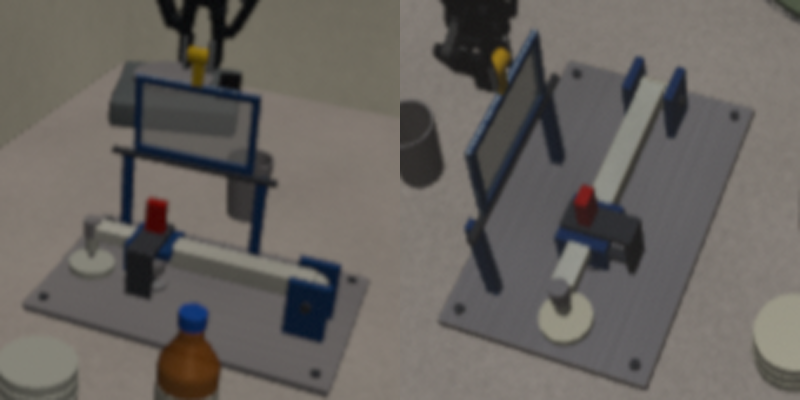

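The cover stands upright: bar at side crop (199,65), panel vertical above the hinge rod. The TCP moved 136 mm, as expected for π/2. Now I'll release it, rise and turn 90°.

```bash
python3 -m inch '[[[0,0,0,0,0,0],[0,0,0,0,0,0],[0,0,0,0,0,0],[0,0,0,0,0,0]]]' 0.2
python3 -m inch '[[[0,0,-0.2,0,0,0],[0,0,-0.5,0,0,0],[0,0,-0.9,0,0,0],[0,0,-0.9,0,0,0]]]'
python3 -m inch '[[[0.3,0,0,0,0,0.22],[0.6,0,0,0,0,0.44],[0.83,0.12,0,0,0,0.66],[0.83,0.12,0,0,0,0.88],[0.83,0.12,0,0,0,1],[0.83,0.12,0,0,0,1]]]'
python3 -m inch '[[[0,0,0,0,0,0.22],[0,0,0,0,0,0.44],[0,0,0,0,0,0.66],[0,0,0,0,0,0.88],[0,0,0,0,0,1],[0,0,0,0,0,1]]]'
python3 - <<'E'
from h import *
s=sense();print(s['t'],s['ee_pos'],s['joints']);f=wfix(eyes.grab_frame('wrist'),s)
cv2.imwrite('pics/w4.png',f['color'][...,::-1])
try:
    c,st=blob(f['color'],'red',(0,0,640,400));print(c,st,plane(f,c,.124),px(f,(.5583,-.1216,.124)))
except Exception as e:print(e)
E
```

```text
t: 7.2
ee_pos: [0.5446, -0.2059, 0.2557]
tcp_rot: [[-0.05, 0.999, 0.0], [0.999, 0.05, -0.0], [-0.0, 0.0, -1.0]]
contact_force: [0.1, -0.9, -0.1]
finger_gap: 0.051
grip_force: 0.0
t: 7.7
ee_pos: [0.5455, -0.2061, 0.3485]
tcp_rot: [[-0.049, 0.999, 0.004], [0.999, 0.049, -0.001], [-0.002, 0.004, -1.0]]
contact_force: [-0.4, 0.1, -1.0]
finger_gap: 0.0513
grip_force: 0.0
t: 8.45
ee_pos: [0.5522, -0.1223, 0.3452]
tcp_rot: [[0.671, 0.742, -0.001], [0.742, -0.671, -0.0], [-0.001, -0.001, -1.0]]
contact_force: [-0.4, 0.5, 0.2]
finger_gap: 0.0515
grip_force: 0.0
t: 9.2
ee_pos: [0.5523, -0.1224, 0.3454]
tcp_rot: [[0.999, 0.052, -0.0], [0.052, -0.999, -0.0], [-0.0, -0.0, -1.0]]
contact_force: [0.4, -0.3, -0.0]
finger_gap: 0.0512
grip_force: 0.0
9.2 [ 0.55229317 -0.12240946  0.34544321] [ 0.25901966  0.33114198 -0.19530524  1.59955981  0.06734444  1.21797763
 -1.46793057]
[319.95471698 168.93207547] [314 158  13  22 265] [ 0.55670858 -0.12076209  0.124     ] [320.71478762 167.67764817]
```

View pics/w4.png

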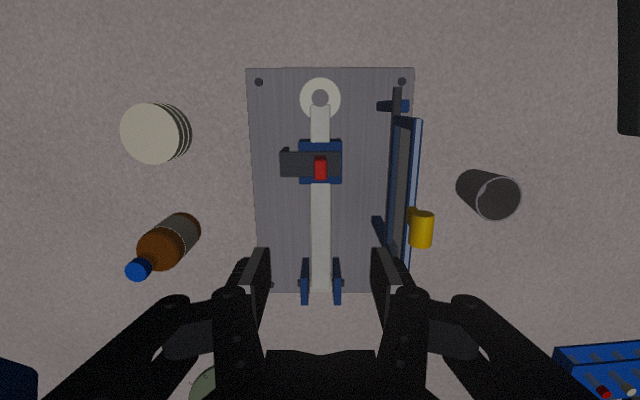

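The wrist view shows the red tab at (320,168), matching the prediction, and the cover standing edge-on near column 410. Now I'll descend.

```bash
python3 - <<'E'
from h import *
s=sense();f=wfix(eyes.grab_frame('wrist'),s);print('bar',plane(f,(420.5,228),.275),'expect upright ~(.547,-.207)')
E
python3 -m inch '[[[0.05,0,0.5,0,0,0],[0.05,0,0.95,0,0,0],[0.05,0,0.95,0,0,0]]]'
python3 -m inch '[[[0,0,0.4,0,0,0],[0,0,0.8,0,0,0],[0,0,0.8,0,0,0],[0,0,0.8,0,0,0]]]'
python3 - <<'E'
from h import *
s=sense();print(s['t'],s['ee_pos']);f=wfix(eyes.grab_frame('wrist'),s)
cv2.imwrite('pics/w5.png',f['color'][...,::-1])
c,st=blob(f['color'],'red',(100,100,540,400));print(c,st,plane(f,c,.124))
for d in((-.013,-.008),(.013,.008),(0,0)):print(px(f,(.5583+d[0],-.1216+d[1],.124)))
E
```

```text
bar [ 0.54579565 -0.19784374  0.275     ] expect upright ~(.547,-.207)
t: 9.68
ee_pos: [0.556, -0.122, 0.2485]
tcp_rot: [[0.999, 0.052, -0.005], [0.052, -0.999, 0.001], [-0.005, -0.001, -1.0]]
contact_force: [-0.3, -0.2, 1.4]
finger_gap: 0.0512
grip_force: 0.0
t: 10.18
ee_pos: [0.5586, -0.1222, 0.1732]
tcp_rot: [[0.999, 0.05, 0.002], [0.05, -0.999, -0.0], [0.002, 0.0, -1.0]]
contact_force: [0.2, 1.0, -0.5]
finger_gap: 0.051
grip_force: 0.0
10.175 [ 0.55856878 -0.12221903  0.17317308]
[319.54677755 221.9989605 ] [309 197  22  48 962] [ 0.5611937  -0.12048646  0.124     ]
[331.52817754 244.06370183]
[309.98213926 207.31693756]
[320.968397   226.05872298]
```

View pics/w5.png

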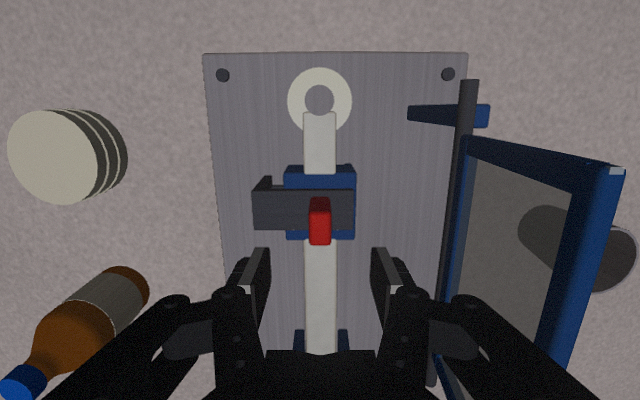

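Run:
```python
from h import *
s=sense();f=wfix(eyes.grab_frame('wrist'),s)
o=np.array([.5585,-.1212]);t=.053;R=np.array([[np.cos(t),-np.sin(t)],[np.sin(t),np.cos(t)]])
for u in((597,172),(625,170)):
    p=plane(f,u,.24);print(u,R.T@(p[:2]-o))
for a in(1.45,1.5,1.57,1.65):
    for h in(-.004,.004):
        y,z=-.085+.105*np.cos(a)-h*np.sin(a),.135+.105*np.sin(a)+h*np.cos(a)
        print(a,h,px(f,np.r_[R@[.065,y]+o,z]).round(1))
g=eyes.grab_frame('side');g2=eyes.grab_frame('scene')
r=[ray(x,blob(x['color'],'yellow',b)[0]) for x,b in((g,(280,80,450,250)),(g2,(180,80,330,250)))]
p,e=tri(*r);print('yellow',p,e,R.T@(p[:2]-o),[blob(x['color'],'yellow',b) for x,b in((g,(280,80,450,250)),(g2,(180,80,330,250)))])
```

```text
(597, 172) [ 0.06129702 -0.07295411]
(625, 170) [ 0.06190085 -0.08092974]
1.45 -0.004 [580.5 157.1]
1.45 0.004 [611.3 158. ]
1.5 -0.004 [601.  157.7]
1.5 0.004 [630.4 158.5]
1.57 -0.004 [628.1 158.4]
1.57 0.004 [654.9 158.8]
1.65 -0.004 [656.2 158.9]
1.65 0.004 [679.5 158.9]
yellow [ 0.54128159 -0.20462643  0.27456144] 0.0036669941415922373 [-0.02161376 -0.08239714] [(array([365.89473684, 110.78947368]), array([364, 109,   5,   5,  19], dtype=int32)), (array([210.40909091, 109.20454545]), array([207, 105,   8,   9,  44], dtype=int32))]
```

Run:
```python
from h import *
s=sense();f=wfix(eyes.grab_frame('wrist'),s)
o=np.array([.5585,-.1212]);t=.053;R=np.array([[np.cos(t),-np.sin(t)],[np.sin(t),np.cos(t)]])
for x in(.09,.065,0,-.05):print(x,px(f,np.r_[R@[x,-.085]+o,.135]).round(1))
im=f['color'];print(im[100,440:500].mean(1).astype(int));print(im[125,440:500].mean(1).astype(int))
for u in((203,54),(467,53)):
    print('plate corner',R.T@(plane(f,u,.012)[:2]-o))
```

```text
0.09 [471.3  83.1]
0.065 [465.7 128.4]
0 [451.9 231.5]
-0.05 [442.3 297.7]
[102 105 104 107 110 111 109 110 109 110 109 111 105 104 102 107 106 111
  92  38  34  38  40  47  44  49  48  56  57  53  52  52  54  56  54  53
  52  72 142 139 136 138 138 138 137 138 136 131 128 127 131 130 135 135
 138 135 136 133 135 137]
[104 106 109 109 107 101 101  99 100  79  76  77  57  39  39  29  27  29
  37  38  44  48  44  50  51  54  51  53  51  55  51  55  52  52  53  55
  51  48  57  56  55  57  54  55  57  51  56  55  97 135 137 135 137 138
 135 133 134 128 129 130]
plate corner [0.12455957 0.10759736]
plate corner [ 0.12547027 -0.13572647]
```

The wrist views put the cover at about 1.50 rad, roughly 4° short. I'll square it up by closing the fingers lightly around the bar, exactly above the hinge line, since the current yaw already suits that.

```bash
python3 -m inch '[[[0,0,-0.4,0,0,0],[0,0,-0.9,0,0,0],[0,0,-0.9,0,0,0]]]'
python3 -m inch '[[[0,0,-0.4,0,0,0],[0,0,-0.85,0,0,0],[0,0,-0.85,0,0,0]]]'
python3 -m inch '[[[-0.16,0.4,0,0,0,0],[-0.16,0.84,0,0,0,0],[-0.16,0.84,0,0,0,0],[-0.16,0.84,0,0,0,0]]]'
python3 -m inch '[[[0,0,0.4,0,0,0],[0,0,0.75,0,0,0],[0,0,0.9,0,0,0],[0,0,0.9,0,0,0]]]'
```

```text
t: 10.8
ee_pos: [0.559, -0.1225, 0.265]
tcp_rot: [[0.999, 0.049, 0.006], [0.049, -0.999, -0.001], [0.006, 0.001, -1.0]]
contact_force: [-0.6, -0.0, -1.8]
finger_gap: 0.0513
grip_force: 0.0
t: 11.18
ee_pos: [0.5584, -0.1223, 0.3488]
tcp_rot: [[0.999, 0.049, 0.005], [0.049, -0.999, -0.001], [0.005, 0.001, -1.0]]
contact_force: [1.4, 0.1, -0.7]
finger_gap: 0.0513
grip_force: 0.0
t: 11.68
ee_pos: [0.5454, -0.2065, 0.3451]
tcp_rot: [[0.999, 0.05, -0.001], [0.05, -0.999, 0.001], [-0.001, -0.001, -1.0]]
contact_force: [-0.3, 0.1, -0.2]
finger_gap: 0.0514
grip_force: 0.0
t: 12.18
ee_pos: [0.5456, -0.2062, 0.2556]
tcp_rot: [[0.999, 0.05, -0.001], [0.05, -0.999, 0.0], [-0.001, -0.001, -1.0]]
contact_force: [0.0, 1.0, 0.4]
finger_gap: 0.0513
grip_force: 0.0
```

```bash
cat > m.py <<'E'
from h import *
s=sense();f=wfix(eyes.grab_frame('wrist'),s);c,st=blob(f['color'],'yellow',(0,0,640,400))
print(c,st,plane(f,c,.275),'tcp',s['ee_pos'])
E
python3 m.py
python3 -m inch '[[[0,0,0,0,0,0],[0,0,0,0,0,0],[0,0,0,0,0,0],[0,0,0,0,0,0]]]' -0.54
python3 m.py
python3 -m inch '[[[0,0,0,0,0,0],[0,0,0,0,0,0],[0,0,0,0,0,0],[0,0,0,0,0,0]]]' 0.2
python3 m.py
```

```text
[307.50233372 287.98483081] [ 289  261   37   55 1714] [ 0.54140951 -0.19931012  0.275     ] tcp [ 0.54558421 -0.20622729  0.25555721]
t: 12.72
ee_pos: [0.5457, -0.2068, 0.256]
tcp_rot: [[0.999, 0.05, 0.0], [0.05, -0.999, 0.0], [0.0, 0.0, -1.0]]
contact_force: [0.0, 1.8, -0.1]
finger_gap: 0.0197
grip_force: 0.6
[318.14985251 287.83539823] [ 300  262   37   53 1695] [ 0.54153043 -0.20483345  0.275     ] tcp [ 0.54568307 -0.20677867  0.25601926]
t: 13.28
ee_pos: [0.5456, -0.2069, 0.2558]
tcp_rot: [[0.999, 0.049, -0.0], [0.049, -0.999, 0.0], [-0.0, -0.0, -1.0]]
contact_force: [-0.0, -0.1, -0.4]
finger_gap: 0.0512
grip_force: 0.0
[318.04250295 287.94451004] [ 300  261   37   54 1694] [ 0.54153292 -0.20487222  0.275     ] tcp [ 0.54557773 -0.20687134  0.25577008]
```

The bar has shifted 5.5 mm and is now over the hinge line. Next, to the tab.

```bash
python3 -m inch '[[[0,0,-0.3,0,0,0],[0,0,-0.7,0,0,0],[0,0,-0.9,0,0,0],[0,0,-0.9,0,0,0]]]'
python3 -m inch '[[[0.17,-0.4,0,0,0,0],[0.17,-0.85,0,0,0,0],[0.17,-0.85,0,0,0,0],[0.17,-0.85,0,0,0,0]]]'
python3 -m inch '[[[0,0,0.5,0,0,0],[0,0,0.9,0,0,0],[0,0,0.9,0,0,0]]]'
python3 -m inch '[[[0,0,0.45,0,0,0],[0,0,0.85,0,0,0],[0,0,0.85,0,0,0],[0,0,0.85,0,0,0]]]'
python3 - <<'E'
from h import *
s=sense();f=wfix(eyes.grab_frame('wrist'),s);c,st=blob(f['color'],'red',(200,100,440,400))
print(c,st,plane(f,c,.124),'tcp',s['ee_pos']);
for d in((-.013,-.008),(.013,.008)):print(px(f,(.5585+d[0],-.1212+d[1],.124)))
E
```

```text
t: 13.82
ee_pos: [0.546, -0.207, 0.3471]
tcp_rot: [[0.999, 0.049, 0.002], [0.049, -0.999, -0.001], [0.002, 0.001, -1.0]]
contact_force: [0.4, -0.7, -0.8]
finger_gap: 0.0514
grip_force: 0.0
t: 14.32
ee_pos: [0.5581, -0.1216, 0.3451]
tcp_rot: [[0.999, 0.049, -0.001], [0.049, -0.999, -0.0], [-0.001, 0.0, -1.0]]
contact_force: [-0.6, 0.4, -0.7]
finger_gap: 0.051
grip_force: 0.0
t: 14.7
ee_pos: [0.5569, -0.122, 0.2534]
tcp_rot: [[0.999, 0.048, -0.005], [0.048, -0.999, 0.001], [-0.005, -0.001, -1.0]]
contact_force: [-0.4, -0.0, -0.7]
finger_gap: 0.0511
grip_force: 0.0
t: 15.2
ee_pos: [0.5595, -0.1216, 0.1731]
tcp_rot: [[0.999, 0.049, 0.002], [0.049, -0.999, -0.0], [0.002, 0.001, -1.0]]
contact_force: [0.5, 0.8, 0.9]
finger_gap: 0.0511
grip_force: 0.0
[320.38733126 223.54101765] [309 198  23  49 963] [ 0.56107563 -0.12051294  0.124     ] tcp [ 0.55949353 -0.12160771  0.17305819]
[331.7760814  245.08518384]
[310.20788621 208.42695016]
```

```bash
python3 -m inch '[[[0,0,0.3,0,0,0],[0,0,0.6,0,0,0],[0,0,0.8,0,0,0],[0,0,0.8,0,0,0]]]'
python3 -m inch '[[[0,0,0,0,0,0],[0,0,0,0,0,0],[0,0,0,0,0,0],[0,0,0,0,0,0],[0,0,0,0,0,0]]]' -1
```

```text
t: 15.75
ee_pos: [0.5586, -0.1212, 0.0913]
tcp_rot: [[0.999, 0.049, -0.0], [0.049, -0.999, -0.0], [-0.0, 0.0, -1.0]]
contact_force: [0.1, -0.3, 0.1]
finger_gap: 0.0516
grip_force: 0.0
t: 16.38
ee_pos: [0.5592, -0.1218, 0.0923]
tcp_rot: [[0.999, 0.049, 0.002], [0.049, -0.999, -0.001], [0.002, 0.001, -1.0]]
contact_force: [-0.7, -2.5, 10.0]
finger_gap: 0.0153
grip_force: 59.3
```

```bash
python3 -m inch '[[[0,-0.04,0,0,0,0],[0,-0.09,0,0,0,0],[0,-0.135,0,0,0,0],[0,-0.135,0,0,0,0],[0,-0.135,0,0,0,0]]]'
```

```text
t: 17.0
ee_pos: [0.5585, -0.1097, 0.0923]
tcp_rot: [[0.999, 0.048, 0.002], [0.048, -0.999, -0.002], [0.002, 0.003, -1.0]]
contact_force: [0.1, -10.9, 8.4]
finger_gap: 0.0151
grip_force: 59.2
```

The latch is pulled about 12 mm; the 11 N reading matches the spring. I'll lift along the arc, first part.

```bash
python3 -m inch '[[[-0.015,0,-0.07,0,0.045,0],[-0.03,0,-0.14,0,0.09,0],[-0.05,0,-0.21,0,0.135,0],[-0.07,0,-0.275,0,0.18,0],[-0.07,0,-0.275,0,0.18,0]]]'
```

```text
t: 17.62
ee_pos: [0.5513, -0.11, 0.1199]
tcp_rot: [[0.988, 0.048, 0.144], [0.048, -0.999, 0.005], [0.144, 0.002, -0.99]]
contact_force: [4.4, -10.3, -1.5]
finger_gap: 0.0153
grip_force: 59.4
```

```bash
python3 -m inch '[[[-0.015,0,-0.07,0,0.045,0],[-0.03,0,-0.14,0,0.09,0],[-0.05,0,-0.21,0,0.135,0],[-0.07,0,-0.275,0,0.18,0],[-0.095,0,-0.345,0,0.225,0],[-0.12,0,-0.413,0,0.27,0],[-0.12,0,-0.413,0,0.27,0],[-0.12,0,-0.413,0,0.27,0],[-0.12,0,-0.413,0,0.27,0]]]'
python3 - <<'E'
from h import *
a=[cv2.resize(f['color'][y:y+160,x:x+170],(400,400),interpolation=2) for f,x,y in((eyes.grab_frame('side'),280,90),(eyes.grab_frame('scene'),170,85))]
cv2.imwrite('pics/c6.png',np.hstack(a)[...,::-1]);s=sense();print(s['t'],s['ee_pos'],s['joints'],np.abs(s['dq']).max(),s['contact_force'])
E
```

```text
t: 18.75
ee_pos: [0.5339, -0.1106, 0.1588]
tcp_rot: [[0.936, 0.048, 0.348], [0.045, -0.999, 0.015], [0.348, 0.002, -0.937]]
contact_force: [3.9, -11.7, 1.4]
finger_gap: 0.0152
grip_force: 59.5
18.85 [ 0.53386809 -0.11058898  0.15877068] [ 0.32591388  0.38062705 -0.23938433  2.15757151  0.12393787  0.26311645
 -1.51818496] 0.0013610210684166073 [  3.83029307 -11.1206902    1.23304968]
```

View pics/c6.png

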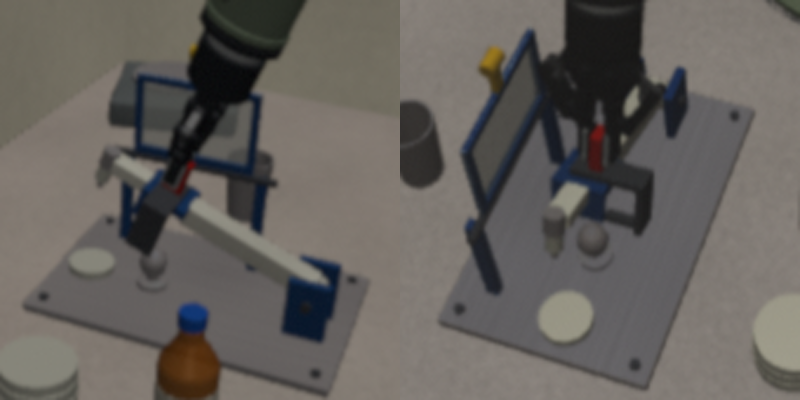

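The arm is off the ball: the ball shows at side crop (152,262), and the coupler sits about 70 mm up at 0.355 rad. The latch is still pulled at 11 N, the cover is upright and everything is at rest.

```bash
python3 -c "
from cell import workorder
print(workorder.finish_job())"
```

```text
the job is handed in; nothing more can be done
None
```

I handed the job in with the cover standing upright, the latch held pulled about 12 mm, and the dosing arm held at rest in the gripper about 70 mm above its parking ball; I moved neither the bottle, the dishes nor the beaker.

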